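# Slide the mug holder into the print station's dovetail

## Robot

A 6-joint arm with a two-finger parallel gripper is mounted at the origin on the work surface. World frame = base frame: x ahead of the robot, y to its left, z up, the work surface at z = 0. Lengths are in m, angles in rad, forces in N, time in s.
With the tool pointing down it reaches from about 0.3 to 0.875 m from the base axis. Payload 4.2 kg.
Tool frame: the origin (TCP) lies midway between the tips of the shut fingers; the grasp point (between the pads) lies 19 mm behind it; z points along the fingers, y is the line along which they close (so a half turn about z gives the same grasp; the last joint's range is limited). The gripper opens to 85 mm and grips with 20 to 120 N. Pads are 22 mm wide; open, the fingers measure 114 mm over their backs; the gripper's body (76 mm by 85 mm) begins 54 mm behind the grasp point. The pads swing forward as they close: fully open they stand 13 mm farther back than shut.
Start: joints at [-1.345, 0.32, 1.565, -0, 1.257, -0.02], TCP at [0.14, -0.558, 0.231] pointing down, gripper open.
Joint ranges: [-3.11, 3.11], [-0.84, 2.01], [0.21, 2.61], [-1.34, 4.49], [0.05, 2.63], [-2.56, 2.56]. Speed limits (rad/s): [2.57, 2.57, 3.14, 3.14, 3.14, 3.14].

## Interface

Orientations are given as a unit quaternion [w, x, y, z].
In Python, from plant import bot, imaging gives the robot as it stands.
- The arm moves only by the shell command python3 -m crank 'ROWS' [FORCE]. ROWS is JSON, a list of rows, each a list of 7 numbers: the shift along the tool's x, y, z in mm, then the turn, a rotation vector about the tool's x, y, z in rad, then the finger opening in mm, from 0 to 85.4. In form: [[x, y, z, wx, wy, wz, hand], ...]. A call has 1 to 12 rows; each row is the pose to reach, as a shift and turn from the pose commanded when the call began, along the tool's axes at that moment; what a row does not reach only later rows make up. A row lasts 1/10 s, in which the tool goes at most 50 mm and 8.59 degrees, less where a joint would pass 70% of its speed; a pose out of reach is approached as far as the arm can. A call with a gripper value outside its range is refused whole. The fingers move at their own pace and stop on an object; FORCE is the grip in N (left out, the last holds). Time passes only in rows, so rows that repeat a pose let the fingers close. It gives the time, the measured TCP pose, the force, the opening and the grip force at its end, in the units of the state.
- bot.observe(): the state, without advancing time (a new reading comes with each control period).
- imaging.camera(name): name is "side" or "top" or "wrist"; returns (picture, depth): 400x640x3 uint8, blue, green, red; 400x640 float32, m along the optical axis (not along the pixel's ray), 0 where there is no reading.
- imaging.camera_info(name): a dict with "fx", "fy", "cx", "cy" (pixels), "k1" (the pictures are not rectified: a ray, as slopes to the right and down, at radius r is drawn at 1 + k1 r^2 times it, then the intrinsics apply), "R" (3x3) and "t" (3): a world point X has camera coordinates R X + t. Camera axes: x right, y down, z forward; pixel columns grow to the right and rows downward; lengths in m; the calibration is good to about 2 mm. A picture is of the moment at which its call begins: read the wrist's pose just before it. camera_info takes no time and is no camera call; for the wrist camera it gives the pose at the moment of the call.
- bot.finish_job(): hands the job in; it is judged then, once.
Trained networks look in the newest picture that a camera, given by its name, has taken for a name from the list of things; names that differ only in an ending like _2 or _b are one class to them, and where a whole thing is asked for, a point or a joint stands for the part that bears it (a point fixed in the world has none). Each returns a list of dicts, best first, with "confidence" (0 to 1); they miss things now and then, are a little off and sometimes report something else, mostly with a low value. They report only what shows in the picture. A call takes as long as a camera call. They do not tell look-alikes from the thing itself.
- imaging.spot_in(query, camera): "xyz" ([x, y, z] in m, in world coordinates, good to about 4 mm: the middle of the surface that is visible of it).
The state is a dict: "time_s": time; "joint_pos": joint angles; "qd": joint speeds; "effort": joint torques, N m; "ee_pos": TCP position; "orientation": TCP orientation; "wrist_force": force on the tool from outside, world axes, zero at the start; "ft_torque": the same for the moment, N m; "grip_width": finger opening in m; "grip_force": force on a finger pad.
Only numpy, scipy, OpenCV 4.12 (cv2) and the standard library are available. Lean on these libraries where they do the work, as an engineer would, in place of code of your own. Each camera call takes 0.05 s, during which the arm holds its last target. There are 200 camera calls.

## Task

Mugs are next on the print station, so fit the mug holder (the foot with the short, thick, oblong post): set it upright on the station's open landing and slide it along into the dovetail, under the rails, until it is fully home and the sprung catch has clicked up behind it. Let go of it, and leave the bottle holder (the tall, thin, round post) where it stands.

Things in the scene. Friction and masses are not known exactly. Their poses are not given: they have to be found in the camera images.
- mug_holder: Mug holder, loose, upright, 0.25-0.45 kg. Aluminium dovetail foot 80 (x) x 70 (y) mm, 12 high, corners bevelled, long sides sloping in at 45 deg from 6 mm up. On it a black rubber post, oblong, 48 mm along x by 28 along y, flat-sided, 12 to 72 mm above the underside: pinch its 28 mm, fingers closing along y. Origin: centre of underside; z up. Same end for end: either end may lead.
- bottle_holder: Bottle holder, loose bystander, to be left alone: the same aluminium foot 80 x 70 mm, but a thin round black rubber post, 20 mm in diameter, its top 107 mm above the underside. Origin: centre of underside.
- dock: Fixed print station, grey base, 150 wide, floor 18 mm above table. Origin on table, mid-width; holders slide to +x. In mm: landing x -155 to -65 (set holder at x -110, y 0); guides narrow from 124 to 92 apart by x -30; steel rails x -30 to 90, 20 high, lean over the foot, 5 play each side and upward; stop at 85; box beyond, 40 high. Home: holder's origin at x 40-45, y 0, x axes parallel.
- catch (a joint): Press of the sprung catch, m: 0 up, 0.010 limit. Dark steel wedge 26 mm wide in mid-channel, rising from the floor at dock x = -27 mm to 8 mm proud at x = 0, where a square face ends it. The foot sliding in presses it down and keeps it down (spring 1.2 to 2.5 N; the push takes up to 8 N); once the foot's rear edge passes x = 0 it springs up behind and locks the holder in.
Mind the look-alikes: they are no part of the job. What is shaped like the mug_holder but purple is not meant.

How it is judged:
On the way:
1. the mug holder is in the channel, pressing the catch down under its foot (value of joint catch above 0.002 m and x of mug_holder in the frame of dock between -0.045 and 0.041 m and z of mug_holder in the frame of dock below 0.028 m), for 0.05 s.
At the end, for the whole second after the job is handed in: The mug holder rests fully home in the dovetail between catch and end stop (its origin 37 to 48 mm along the dock's x, within 10 mm of the middle, less than 24 mm above the table, within 10 degrees of the dock's direction and of upright), and the catch is up behind it (pressed less than 3 mm) (x of mug_holder in the frame of dock between 0.037 and 0.048 m and y of mug_holder in the frame of dock between -0.01 and 0.01 m and z of mug_holder in the frame of dock below 0.024 m and angle between the x axis of mug_holder and the x axis of dock, either way round below 0.17 rad and angle between mug_holder's own z axis and vertical below 0.17 rad and value of joint catch below 0.003 m and linear speed of mug_holder below 0.02 m/s); the robot touches nothing.
It fails at once if the bottle holder is moved more than 30 mm from where it stood (distance of bottle_holder from where it was at the start of the episode above 0.03 m).
It also fails if it takes over 45 s, if anything falls off the work surface, if the arm or the gripper's body presses on something with over 40 N, if the wrist force passes 120 N, or if a joint passes its speed limit or range.

## Working session

There is one attempt and no reset: what is moved stays moved. The work goes in short steps, Python scripts to look and compute and a shell command to move; the robot and the scene stay as the last step left them, time stands still between calls to the robot, and variables do not carry over. Pictures are saved under pics/ and viewed, at most 10 in all, crops included, and the job is handed in when it is done.

```bash
mkdir -p pics
cat > h.py <<'E'
import numpy as np, cv2
from plant import bot, imaging
def pts(name):
    im,d=imaging.camera(name); return im,d,imaging.camera_info(name)
def world(c,u,v,z):
    K=np.array([[c['fx'],0,c['cx']],[0,c['fy'],c['cy']],[0,0,1.]])
    # invert radial
    x=(np.asarray(u)-c['cx'])/c['fx'];y=(np.asarray(v)-c['cy'])/c['fy'];a,b=x,y
    for _ in range(10):
        s=1+c['k1']*(a*a+b*b);a,b=x/s,y/s
    P=np.stack([a*z,b*z,z+0*a],-1)
    return (P-np.array(c['t']))@np.array(c['R'])
E
python3 - <<'E'
from h import *
for n in ('top','side'):
    im,d,c=pts(n); cv2.imwrite(f'pics/{n}0.png',im); np.savez(f'{n}0.npz',im=im,d=d,**{k:np.array(v) for k,v in c.items()})
    for q in ('mug_holder','bottle_holder','dock','catch'):
        print(n,q,[(np.round(r['xyz'],3).tolist(),round(r['confidence'],2)) for r in imaging.spot_in(q,n)])
print(bot.observe())
E
```

```text
top mug_holder [([0.338, -0.18, 0.009], 0.93), ([0.47, -0.165, 0.013], 0.91)]
top bottle_holder [([0.605, -0.206, 0.011], 0.7)]
top dock [([0.575, 0.162, 0.016], 0.91), ([0.606, -0.207, 0.012], 0.42)]
top catch [([0.551, 0.163, 0.022], 0.76)]
side mug_holder [([0.471, -0.159, 0.022], 0.75), ([0.336, -0.178, 0.016], 0.7)]
side bottle_holder [([0.61, -0.202, 0.011], 0.72)]
side dock [([0.589, 0.19, 0.015], 0.82)]
side catch [([0.548, 0.163, 0.026], 0.77)]
{'time_s': 0.5, 'joint_pos': array([-1.34498877e+00,  3.19671670e-01,  1.56455221e+00, -7.64744338e-06,
        1.25738251e+00, -1.99854061e-02]), 'qd': array([ 3.98868048e-04, -9.58115357e-05, -6.95194181e-04, -2.71833414e-04,
        7.36765102e-04,  3.10894798e-04]), 'effort': array([ 1.16010920e-03, -4.15046954e+01, -2.34227854e+01,  4.72821876e-05,
        9.25848435e-04, -5.68588419e-06]), 'ee_pos': array([ 0.13991919, -0.55771818,  0.23127643]), 'orientation': array([-6.45996022e-06,  9.92457583e-01,  1.22588522e-01, -4.32395238e-06]), 'wrist_force': array([-0.80195228,  0.27407238, -0.79695514]), 'ft_torque': array([-0.04066259,  0.0160739 ,  0.0022981 ]), 'grip_force': 0.0, 'grip_width': 0.08532761604048353}
```

View pics/top0.png

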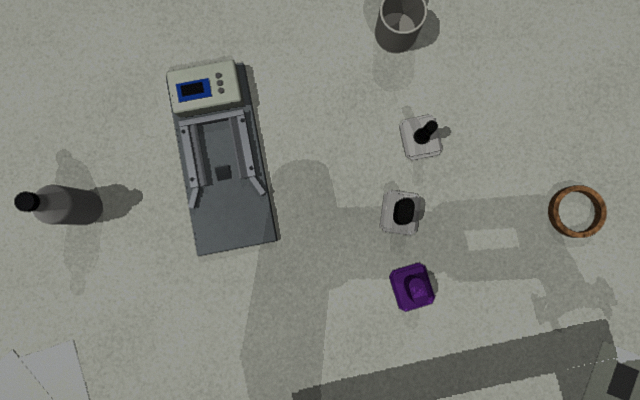

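View pics/side0.png

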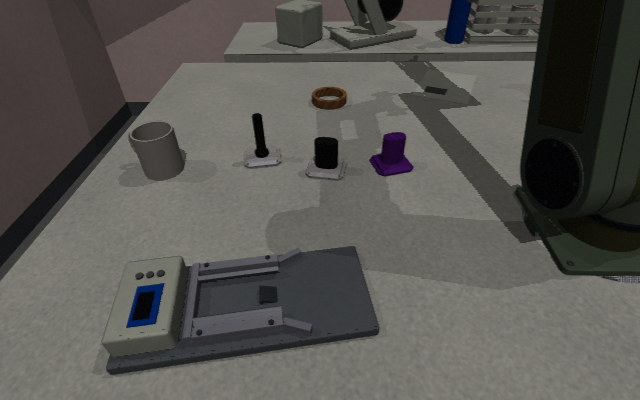

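The top view shows the dock at about (222,160), running up and slightly left, with its landing at (235,225). The mug holder is at (402,212), the bottle holder at (425,137) and the purple look-alike at (412,287). Next I fit the poses from depth.

Run:
```python
from h import *
uu,vv=np.meshgrid(np.arange(640),np.arange(400))
def rect(P,n):
    r=cv2.minAreaRect((P[:,:2]*1000).astype(np.float32)); b=cv2.boxPoints(r)
    print(n,len(P),'c',np.round(r[0],1),'size',np.round(r[1],1),'ang',round(r[2],1),'z',np.round(np.percentile(P[:,2],[5,50,95])*1000,1)); print(b.round(0).tolist())
for n in ('top','side'):
    f=np.load(f'{n}0.npz'); d=f['d']; W=world(f,uu,vv,d); ok=d>0
    z=W[...,2]; x=W[...,0]; y=W[...,1]
    box=lambda cx,cy,rx,ry,lo,hi: W[ok&(abs(x-cx)<rx)&(abs(y-cy)<ry)&(z>lo)&(z<hi)]
    rect(box(.565,.165,.2,.15,.010,.06),'dock all')
    rect(box(.565,.165,.2,.15,.032,.06),'dock box')
    rect(box(.42,.14,.07,.11,.010,.026),'landing')
    rect(box(.47,-.165,.07,.07,.006,.016),'foot')
    rect(box(.47,-.165,.07,.07,.066,.085),'posttop')
    rect(box(.47,-.165,.07,.07,.02,.085),'post')
    rect(box(.605,-.205,.06,.06,.09,.12),'bottle top')
f=np.load('top0.npz')
cv2.imwrite('pics/crop.png',np.hstack([cv2.resize(f['im'][50:260,160:285],None,fx=2.8,fy=2.8,interpolation=cv2.INTER_CUBIC),cv2.resize(f['im'][100:310,370:460],None,fx=2.8,fy=2.8,interpolation=cv2.INTER_CUBIC)])[:600])
print(np.array(bot.observe()['ee_pos']), f['t'], f['R'],f['fx'])
```

```text
dock all 14341 c [574.5 165.2] size [345.5 152. ] ang 10.0 z [16.  19.9 58.7]
[[391.0, 210.0], [418.0, 60.0], [758.0, 121.0], [731.0, 270.0]]
dock box 4936 c [617.7 173.5] size [251.3 139.9] ang 10.9 z [33.3 46.6 59.5]
[[481.0, 218.0], [508.0, 81.0], [754.0, 129.0], [728.0, 266.0]]
landing 3678 c [452.7 142.8] size [ 95.9 150.5] ang 10.8 z [15.6 18.4 21.1]
[[392.0, 208.0], [420.0, 60.0], [514.0, 78.0], [486.0, 226.0]]
foot 926 c [ 474.6 -176.7] size [80.9 92.3] ang 81.5 z [ 6.6 11.5 14.7]
[[423.0, -210.0], [514.0, -224.0], [526.0, -144.0], [435.0, -130.0]]
posttop 388 c [ 469.3 -170.1] size [28.1 46.6] ang 80.9 z [69.2 72.3 74.8]
[[444.0, -180.0], [490.0, -188.0], [495.0, -160.0], [449.0, -153.0]]
post 476 c [ 469.1 -170. ] size [28.3 47.1] ang 80.9 z [32.  71.9 74.5]
[[444.0, -180.0], [490.0, -188.0], [495.0, -160.0], [448.0, -152.0]]
bottle top 127 c [ 610.7 -211.1] size [17.5 19.1] ang 83.1 z [ 94.2 106.3 108.9]
[[600.0, -219.0], [619.0, -221.0], [621.0, -204.0], [602.0, -201.0]]
dock all 23902 c [576.2 165.3] size [344.1 151.3] ang 10.1 z [16.6 19.3 58.7]
[[394.0, 210.0], [420.0,
[... 406 characters left out ...]
], [503.0, -208.0], [515.0, -141.0], [438.0, -128.0]]
posttop 207 c [ 470.2 -168.9] size [29.3 46.3] ang 87.4 z [66.8 71.7 72.9]
[[446.0, -182.0], [493.0, -185.0], [494.0, -155.0], [448.0, -153.0]]
post 648 c [ 470.4 -169.1] size [29.4 47.6] ang 85.6 z [23.1 53.9 72.5]
[[446.0, -182.0], [493.0, -186.0], [495.0, -156.0], [448.0, -153.0]]
bottle top 102 c [ 612.1 -211.8] size [19.1 19.1] ang 31.1 z [ 92.  101.4 107.2]
[[599.0, -209.0], [609.0, -225.0], [625.0, -215.0], [615.0, -199.0]]
[ 0.13991919 -0.55771818  0.23127643] [-0.01759671  0.49701114  0.90497749] [[-0.01471201 -0.99985661 -0.00838528]
 [-0.99750488  0.01525548 -0.06892954]
 [ 0.06904757  0.00735027 -0.99758629]] 494.6763969816424
```

View pics/crop.png

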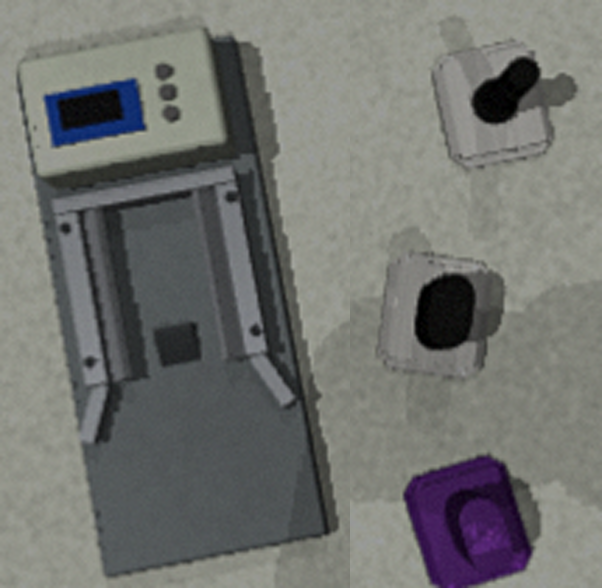

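The crop shows the mug holder's oblong black post on its foot at yaw about -8.5°. The dock is at yaw about 10°, with its origin near (558,162) mm, and the channel is clear. I'll move above the mug holder.

```bash
python3 -m crank '[[414,-296,31,0,0,0.39,85],[414,-296,31,0,0,0.39,85],[414,-296,31,0,0,0.39,85],[414,-296,31,0,0,0.39,85],[414,-296,31,0,0,0.39,85],[414,-296,31,0,0,0.39,85],[414,-296,31,0,0,0.39,85],[414,-296,31,0,0,0.39,85],[414,-296,31,0,0,0.39,85],[414,-296,31,0,0,0.39,85],[414,-296,31,0,0,0.39,85],[414,-296,31,0,0,0.39,85]]' 40
python3 - <<'E'
from h import *
uu,vv=np.meshgrid(np.arange(640),np.arange(400))
im,d,c=pts('wrist'); cv2.imwrite('pics/w1.png',im)
W=world(c,uu,vv,d); ok=d>0;x,y,z=W[...,0],W[...,1],W[...,2]
for lo,hi in ((.066,.085),(.02,.085),(.008,.014)):
    P=W[ok&(abs(x-.47)<.06)&(abs(y+.17)<.06)&(z>lo)&(z<hi)]
    if len(P)>20:
        r=cv2.minAreaRect((P[:,:2]*1000).astype(np.float32)); print(lo,len(P),r)
print(bot.observe())
E
```

```text
time_s: 1.7
ee_pos: [0.4703, -0.1686, 0.2001]
orientation: [0.0, 0.998, -0.07, -0.0]
wrist_force: [-0.1, -0.0, -0.5]
grip_width: 0.0846
grip_force: 0.0
0.066 1492 ((467.27960205078125, -173.68350219726562), (27.226055145263672, 47.52479934692383), 81.1553955078125)
0.02 1688 ((467.34375, -173.65237426757812), (27.491939544677734, 47.53505325317383), 81.94332885742188)
0.008 2342 ((467.40252685546875, -173.43736267089844), (69.6370620727539, 74.6747055053711), 81.56016540527344)
{'time_s': 1.75, 'joint_pos': array([-3.69583118e-01,  2.24458462e-01,  1.78191062e+00, -9.07069883e-04,
        1.13583974e+00,  1.34397796e+00]), 'qd': array([-0.04081941, -0.0118273 ,  0.01034543, -0.00428929,  0.00283752,
       -0.00104538]), 'effort': array([ 1.31314851e+00, -3.45608604e+01, -2.23781472e+01,  1.22156460e-01,
       -5.16643748e-02,  3.33436264e-02]), 'ee_pos': array([ 0.46932625, -0.16975738,  0.20016299]), 'orientation': array([ 3.02581241e-04,  9.97466849e-01, -7.11310132e-02, -4.15313040e-04]), 'wrist_force': array([ 0.06251673, -0.44020424,  0.45097529]), 'ft_torque': array([-0.05498195,  0.0128792 ,  0.02109096]), 'grip_force': 0.0, 'grip_width': 0.08479817462857966}
```

View pics/w1.png

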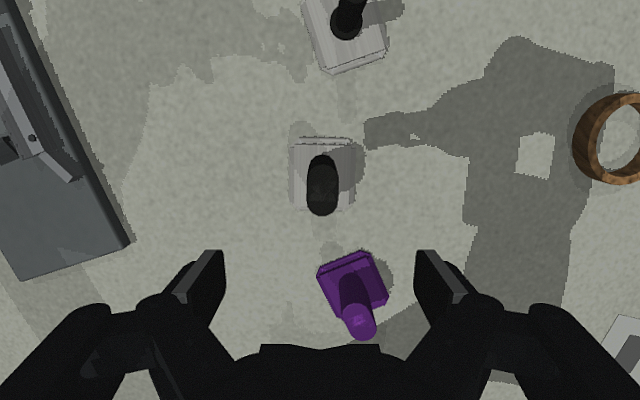

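The wrist view shows the oblong post at (322,185), aligned with the fingers, with purple below and bottle above, both clear. I'll descend and grip.

```bash
python3 -m crank '[[-1,1,50,0,0,0,85],[-1,1,100,0,0,0,85],[-1,1,140,0,0,0,85],[-1,1,169,0,0,0,85],[-1,1,169,0,0,0,85],[-1,1,169,0,0,0,28],[-1,1,169,0,0,0,10],[-1,1,169,0,0,0,10],[-1,1,169,0,0,0,10],[-1,1,169,0,0,0,10],[-1,1,169,0,0,0,10],[-1,1,169,0,0,0,10]]' 60
```

```text
time_s: 2.95
ee_pos: [0.4691, -0.1711, 0.0328]
orientation: [0.001, 0.997, -0.072, 0.001]
wrist_force: [-1.8, 0.3, 7.2]
grip_width: 0.0272
grip_force: 60.2
```

```bash
python3 -m crank '[[0,0,-40,0,0,0,10],[0,0,-80,0,0,0,10],[-8,-40,-90,0,0,-0.04,10],[-16,-80,-90,0,0,-0.08,10],[-25,-120,-90,0,0,-0.12,10],[-34,-165,-90,0,0,-0.17,10],[-43,-210,-90,0,0,-0.22,10],[-52,-250,-90,0,0,-0.27,10],[-60,-290,-90,0,0,-0.32,10],[-64,-308,-90,0,0,-0.32,10],[-64,-308,-90,0,0,-0.32,10],[-64,-308,-90,0,0,-0.32,10]]'
python3 - <<'E'
from h import *
uu,vv=np.meshgrid(np.arange(640),np.arange(400))
print(bot.observe()['ee_pos'],bot.observe()['wrist_force'])
for n in('wrist','side'):
    im,d,c=pts(n); cv2.imwrite(f'pics/{n}2.png',im)
    W=world(c,uu,vv,d); ok=d>0;x,y,z=W[...,0],W[...,1],W[...,2]
    P=W[ok&(abs(x-.45)<.06)&(abs(y-.143)<.06)&(z>.07)&(z<.10)]
    if len(P)>20: print(n,len(P),cv2.minAreaRect((P[:,:2]*1000).astype(np.float32)),np.percentile(P[:,2],[1,10,50,90,99]))
a=cv2.imread('pics/wrist2.png');b=cv2.imread('pics/side2.png')[130:380,100:420]
cv2.imwrite('pics/ws2.png',np.vstack([cv2.resize(a,(480,300)),cv2.resize(b,(384,300)).copy() if 0 else cv2.copyMakeBorder(cv2.resize(b,(384,300)),0,0,0,96,0)]))
E
```

```text
time_s: 4.15
ee_pos: [0.4486, 0.1432, 0.121]
orientation: [0.0, 0.996, 0.089, -0.001]
wrist_force: [-1.0, -0.3, -3.2]
grip_width: 0.0274
grip_force: 61.4
[0.44858714 0.14315864 0.12098546] [-1.01473785 -0.28632117 -3.21908982]
wrist 3355 ((462.8092041015625, 143.97232055664062), (49.95883560180664, 70.44035339355469), 9.555289268493652) [0.09227005 0.09384072 0.09557641 0.09974991 0.09998153]
side 1045 ((449.2069396972656, 144.9102783203125), (79.63441467285156, 68.07649993896484), 9.511760711669922) [0.08945259 0.09239703 0.09561247 0.09977758 0.09997127]
```

View pics/ws2.png

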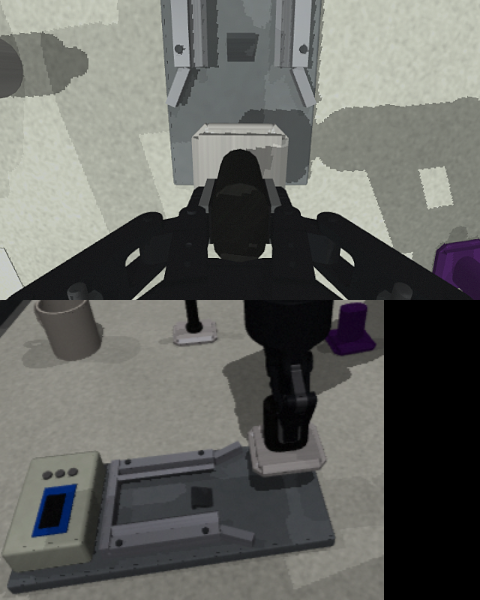

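The holder hangs upright and squared to the channel; in the wrist view its foot spans 192-288 and the guides centre on about 242. I'll lower it to contact.

```bash
python3 -m crank '[[0,0,30,0,0,0,10],[0,0,55,0,0,0,10],[0,0,61,0,0,0,10],[0,0,63,0,0,0,10],[0,0,63,0,0,0,10]]'; python3 -m crank '[[0,0,1,0,0,0,10],[0,0,2,0,0,0,10],[0,0,2,0,0,0,10]]';python3 -m crank '[[0,0,1,0,0,0,10],[0,0,2,0,0,0,10],[0,0,2,0,0,0,10]]'
```

```text
time_s: 4.75
ee_pos: [0.45, 0.1429, 0.0589]
orientation: [-0.0, 0.996, 0.087, 0.001]
wrist_force: [1.1, 0.1, -2.6]
grip_width: 0.0272
grip_force: 61.2
time_s: 5.05
ee_pos: [0.4495, 0.1433, 0.0568]
orientation: [-0.0, 0.996, 0.088, 0.001]
wrist_force: [-0.2, 0.4, -4.2]
grip_width: 0.0275
grip_force: 61.2
time_s: 5.35
ee_pos: [0.4491, 0.1432, 0.0542]
orientation: [0.0, 0.996, 0.088, -0.0]
wrist_force: [0.0, 0.6, -4.8]
grip_width: 0.0273
grip_force: 61.2
```

```bash
python3 -m crank '[[0,0,1,0,0,0,10],[0,0,2,0,0,0,10],[0,0,2,0,0,0,10]]'; python3 -m crank '[[0,0,1,0,0,0,10],[0,0,1,0,0,0,10]]'
```

```text
time_s: 5.65
ee_pos: [0.4491, 0.1432, 0.0521]
orientation: [0.0, 0.996, 0.088, -0.0]
wrist_force: [-1.1, 1.0, -4.1]
grip_width: 0.0273
grip_force: 61.2
time_s: 5.85
ee_pos: [0.4492, 0.1432, 0.0511]
orientation: [0.0, 0.996, 0.088, -0.0]
wrist_force: [0.3, -0.4, -3.9]
grip_width: 0.0274
grip_force: 61.2
```

```bash
python3 -m crank '[[0,0,1,0,0,0,10],[0,0,1,0,0,0,10]]'; python3 -m crank '[[0,0,1,0,0,0,10],[0,0,1,0,0,0,10]]'
```

```text
time_s: 6.05
ee_pos: [0.4492, 0.1433, 0.0509]
orientation: [0.0, 0.996, 0.088, 0.0]
wrist_force: [-2.5, 0.3, 2.9]
grip_width: 0.0272
grip_force: 62.2
time_s: 6.25
ee_pos: [0.4492, 0.1433, 0.0508]
orientation: [0.0, 0.996, 0.088, 0.0]
wrist_force: [-5.5, -0.8, 12.7]
grip_width: 0.0273
grip_force: 63.6
```

Contact at TCP z 0.051, dock x ≈ -110. I'll ease the pressure off and slide.

```bash
python3 -m crank '[[0,0,-1,0,0,0,10],[10,0,-1,0,0,0,10],[20,0,-1,0,0,0,10],[30,0,-1,0,0,0,10],[40,0,-1,0,0,0,10],[50,0,-1,0,0,0,10],[50,0,-1,0,0,0,10]]'; python3 -m crank '[[6,0,0,0,0,0,10],[12,0,0,0,0,0,10],[18,0,0,0,0,0,10],[24,0,0,0,0,0,10],[30,0,0,0,0,0,10],[36,0,0,0,0,0,10],[40,0,0,0,0,0,10],[40,0,0,0,0,0,10]]'
```

```text
time_s: 6.95
ee_pos: [0.4997, 0.1523, 0.0508]
orientation: [-0.0, 0.996, 0.088, 0.001]
wrist_force: [-0.4, 1.0, 3.8]
grip_width: 0.0273
grip_force: 62.8
time_s: 7.75
ee_pos: [0.5373, 0.1589, 0.051]
orientation: [0.0, 0.996, 0.088, -0.001]
wrist_force: [-5.2, -0.8, 8.3]
grip_width: 0.0274
grip_force: 62.9
```

```bash
python3 -m crank '[[8,0,0,0,0,0,10],[16,0,0,0,0,0,10],[24,0,0,0,0,0,10],[32,0,0,0,0,0,10],[40,0,0,0,0,0,10],[48,0,0,0,0,0,10],[52,0,0,0,0,0,10],[52,0,0,0,0,0,10]]'; python3 -m crank '[[3,0,0,0,0,0,10],[6,0,0,0,0,0,10],[8,0,0,0,0,0,10],[8,0,0,0,0,0,10]]'
```

```text
time_s: 8.55
ee_pos: [0.5886, 0.1681, 0.051]
orientation: [0.0, 0.996, 0.088, -0.001]
wrist_force: [-4.7, 0.5, 8.0]
grip_width: 0.0272
grip_force: 62.8
time_s: 8.95
ee_pos: [0.5957, 0.1693, 0.0511]
orientation: [0.0, 0.996, 0.088, -0.001]
wrist_force: [-6.0, -0.1, 8.9]
grip_width: 0.0278
grip_force: 62.9
```

```bash
python3 -m crank '[[1,0,0,0,0,0,10],[2,0,0,0,0,0,10],[2,0,0,0,0,0,10]]'; python3 -m crank '[[1,0,0,0,0,0,10],[2,0,0,0,0,0,10],[2,0,0,0,0,0,10]]'
```

```text
time_s: 9.25
ee_pos: [0.5983, 0.1698, 0.051]
orientation: [0.0, 0.996, 0.088, -0.0]
wrist_force: [-4.9, -0.7, 6.4]
grip_width: 0.0275
grip_force: 62.9
time_s: 9.55
ee_pos: [0.5996, 0.17, 0.051]
orientation: [0.0, 0.996, 0.088, -0.001]
wrist_force: [-6.4, -1.1, 8.6]
grip_width: 0.0275
grip_force: 63.0
```

```bash
python3 -m crank '[[1,0,0,0,0,0,10],[2,0,0,0,0,0,10],[2,0,0,0,0,0,10]]'; python3 -m crank '[[1,0,0,0,0,0,10],[1,0,0,0,0,0,10]]'
```

```text
time_s: 9.85
ee_pos: [0.6016, 0.1704, 0.051]
orientation: [0.0, 0.996, 0.088, -0.001]
wrist_force: [-4.3, -0.8, 8.0]
grip_width: 0.0278
grip_force: 63.1
time_s: 10.05
ee_pos: [0.6025, 0.1706, 0.051]
orientation: [0.0, 0.996, 0.088, -0.001]
wrist_force: [-5.7, -1.8, 8.2]
grip_width: 0.0273
grip_force: 63.1
```

```bash
python3 -m crank '[[1,0,0,0,0,0,10],[1,0,0,0,0,0,10]]'; python3 -m crank '[[1,0,0,0,0,0,10],[1,0,0,0,0,0,10]]'
python3 - <<'E'
from h import *
uu,vv=np.meshgrid(np.arange(640),np.arange(400))
R=np.array([[.985,.1736],[-.1736,.985]]); o=np.array([.5581,.1622])
a=[]
for n in('wrist','side'):
    im,d,c=pts(n); a.append(im)
    print(n,[(np.round(R@(np.array(r['xyz'])[:2]-o),4),np.round(r['xyz'][2],3),round(r['confidence'],2)) for q in('catch','mug_holder') for r in imaging.spot_in(q,n)])
cv2.imwrite('pics/ws3.png',np.vstack([cv2.resize(a[0],(448,280)),cv2.resize(a[1][210:370,100:356],(448,280),interpolation=cv2.INTER_CUBIC)]))
E
```

```text
time_s: 10.25
ee_pos: [0.603, 0.1706, 0.051]
orientation: [0.0, 0.996, 0.088, -0.002]
wrist_force: [-6.9, -1.3, 9.8]
grip_width: 0.0275
grip_force: 63.1
time_s: 10.45
ee_pos: [0.6031, 0.1707, 0.0511]
orientation: [0.0, 0.996, 0.088, -0.003]
wrist_force: [-8.6, -1.0, 11.3]
grip_width: 0.0272
grip_force: 63.3
wrist [(array([ 0.0627, -0.0028]), np.float64(0.08), 0.74)]
side [(array([-0.0078,  0.0037]), np.float64(0.024), 0.56), (array([0.0314, 0.0103]), np.float64(0.034), 0.69), (array([-0.2765, -0.2974]), np.float64(0.02), 0.64)]
```

View pics/ws3.png

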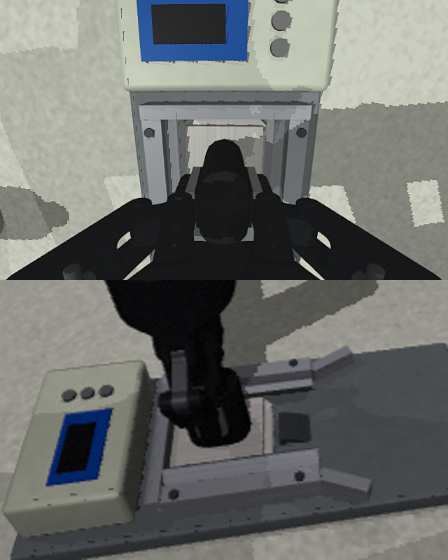

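The wrist view shows the foot against the end stop under the rails. The side view shows the catch standing clear behind it at (293,430). Force is now building and motion has stalled, so I'll release and retreat.

```bash
python3 -m crank '[[-1,0,-1,0,0,0,10],[-1,0,-1,0,0,0,60],[-1,0,-1,0,0,0,80],[-1,0,-1,0,0,0,80],[-1,0,-1,0,0,0,80],[-1,0,-30,0,0,0,80],[-1,0,-70,0,0,0,80],[-1,0,-110,0,0,0,80],[-60,0,-150,0,0,0,80],[-110,0,-170,0,0,0,80],[-110,0,-170,0,0,0,80]]'
python3 - <<'E'
from h import *
uu,vv=np.meshgrid(np.arange(640),np.arange(400))
R=np.array([[.985,.1736],[-.1736,.985]]); o=np.array([.5581,.1622])
a=[]
for n in('wrist','side'):
    im,d,c=pts(n); a.append(im)
    W=world(c,uu,vv,d); q=(W[...,:2]-o)@R.T; z=W[...,2]; ok=d>0
    P=q[ok&(abs(q[...,1])<.03)&(q[...,0]>-.02)&(q[...,0]<.085)&(z>.08)&(z<.1)]
    if len(P)>20: print(n,'post',cv2.minAreaRect((P*1000).astype(np.float32)))
    m=ok&(abs(q[...,1])<.012)
    print([(x,round(float(np.median(z[m&(abs(q[...,0]*1000-x)<2)]))*1000) if 0 else round(float(np.median(z[m&(abs(q[...,0]*1000-x)<2)])*1000,),1)) for x in range(-30,14,4)])
cv2.imwrite('pics/ws4.png',np.vstack([cv2.resize(a[0],(448,280)),cv2.resize(a[1][210:370,100:356],(448,280),interpolation=cv2.INTER_CUBIC)]))
E
```

```text
time_s: 11.85
ee_pos: [0.4953, 0.1514, 0.2224]
orientation: [-0.0, 0.996, 0.088, 0.001]
wrist_force: [0.6, 0.4, -0.3]
grip_width: 0.0798
grip_force: 0.0
wrist post ((42.84919738769531, -0.7935619354248047), (47.764652252197266, 28.265531539916992), 0.07396186888217926)
[(-30, 19.6), (-26, 20.2), (-22, 21.9), (-18, 23.5), (-14, 25.3), (-10, 26.8), (-6, 28.0), (-2, 20.5), (2, 20.3), (6, 25.7), (10, 31.2)]
side post ((45.86134719848633, 0.7613677978515625), (29.18979835510254, 47.03321838378906), 89.23392486572266)
[(-30, 375.4), (-26, 18.3), (-22, 18.8), (-18, 20.2), (-14, 22.1), (-10, 23.3), (-6, 25.0), (-2, 26.2), (2, 19.3), (6, 19.3), (10, 24.0)]
```

View pics/ws4.png

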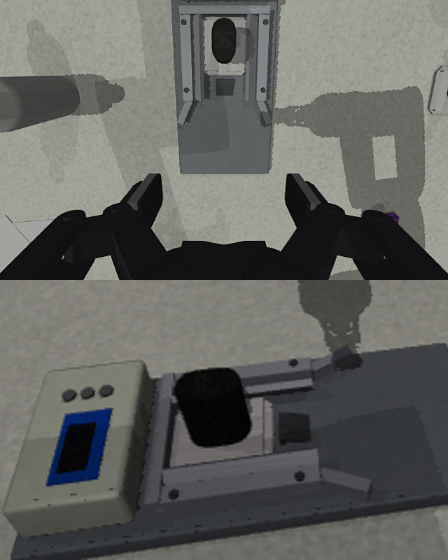

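The holder sits home at x≈43-46 mm, y≈0 and square to the dock. The catch wedge stands its full 8 mm proud with a gap behind the foot, and the gripper is clear, so I'm handing in.

```bash
python3 -c "
from plant import bot
print(bot.finish_job())"
```

```text
the job is handed in; nothing more can be done
None
```

The mug holder is home in the dovetail with the catch sprung up behind it and the gripper clear; I left the bottle holder alone and handed the job in at about 12 s (no verdict came back).

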